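# Relieve the gauged line of a hydraulic power pack through its lever guard

## Robot

A 7-joint arm with a two-finger parallel gripper is mounted at the origin on the work surface. World frame = base frame: x ahead of the robot, y to its left, z up, the work surface at z = 0. Lengths are in m, angles in rad, forces in N, time in s.
With the tool pointing down it reaches from about 0.425 to 0.875 m from the base axis. Payload 4.7 kg.
Tool frame: the origin (TCP) lies midway between the tips of the shut fingers; the grasp point (between the pads) lies 19 mm behind it (manip.pinch_z is the distance from the TCP to the grasp point, in m); z points along the fingers, y is the direction in which the jaws open and shut (so a half turn about z gives the same grasp; the last joint's range is limited). The gripper opens to 87 mm and grips with 3 to 60 N. Pads are 19 mm wide; open, the fingers measure 117 mm over their backs; the gripper's body (75 mm by 190 mm) begins 51 mm behind the grasp point.
Start: joints at [-1.096, 0.321, -0.07, 1.45, 0.023, 1.371, -0.057], TCP at [0.289, 0.582, 0.223] pointing down, gripper open.
Joint ranges: [-2.86, 2.86], [-0.3, 2.09], [-1.38, 1.24], [0.06, 2.45], [-1.56, 4.7], [0.09, 2.05], [-2.69, 2.69]. Speed limits (rad/s): [2.57, 2.57, 3.14, 3.14, 3.14, 3.14, 3.14].

## Interface

Orientations are given as a unit quaternion [w, x, y, z].
In Python, from rig import manip gives the robot as it stands.
- The arm moves only by the tool drive_tool, never from a script. Its argument "rows" is a list of rows, each an object with "dp": the shift along the tool's x, y, z in mm, a list of three; "delta_rot": the turn, a rotation vector about the tool's x, y, z in degrees, a list of three; "gripper": the finger opening in mm, from 0 to 87. A call has 1 to 12 rows; each row is the pose to reach, as a shift and turn from the pose commanded when the call began, along the tool's axes at that moment; what a row does not reach only later rows make up. A row lasts 1/8 s, in which the tool goes at most 62.5 mm and 10.7 degrees, less where a joint would pass 70% of its speed; a pose out of reach is approached as far as the arm can. A call with a gripper value outside its range is refused whole. The fingers move at their own pace and stop on an object; "squeeze" is the grip in N (left out, the last holds). Time passes only in rows, so rows that repeat a pose let the fingers close. It gives the time, the measured TCP pose, the force and the opening at its end, in the units of the state.
- manip.observe(): the state, without advancing time (a new reading comes with each control period).
- manip.grab_frame(name): name is "scene" or "top"; returns (picture, depth): 384x512x3 uint8, red, green, blue; 384x512 float32, m along the optical axis (not along the pixel's ray), 0 where there is no reading.
- manip.calibration(name): a dict with "fx", "fy", "cx", "cy" (pixels), "extrinsics" (4x4, takes a point from camera to world coordinates). Camera axes: x right, y down, z forward; pixel columns grow to the right and rows downward; lengths in m; the calibration is good to about 2 mm. A picture is of the moment at which its call begins. calibration takes no time and is no camera call.
- manip.sign_off(): hands the job in, once; it reports no verdict.
The state is a dict: "time_s": time; "qpos": joint angles; "joint_velocities": joint speeds; "tau": joint torques, N m; "ee_pos": TCP position; "tcp_rot": TCP orientation; "contact_force": force on the tool from outside, world axes, zero at the start; "wrist_torque": the same for the moment, N m; "grip_width": opening from 0.0 (shut) to 1.0 (fully open).
Only numpy, scipy, OpenCV 4.12 (cv2) and the standard library are available. Lean on these libraries where they do the work, as an engineer would, in place of code of your own. Each camera call takes 0.05 s, during which the arm holds its last target.

## Task

The hydraulic power pack on the bench still has pressure in the line with the gauge. Reach down through the window in the top of its lever guard, press the hand lever of the valve that carries the gauge right down to its stop so that the gauge drops to zero, and come back out, without ever touching the guard. Leave the other lever as it stands, and do not move or pick up the loose parts standing on the pack and in front of it.

Things in the scene. Friction and masses are not known exactly. Their poses are not given: they have to be found in the camera images.
- power_pack: Hydraulic power pack fixed to the bench, 700 mm long (y), 290 mm wide (x): grey box tank (lid 176 mm high) at its -y end, finned motor with a terminal box (206 mm high) at its +y end, two valves in the middle, their levers under a guard at the front (-x). Origin: bench surface, middle of the length; z up; turned up to 0.35 rad. Small loose parts stand on its tank lid and on the tray in front.
- guard: Lever guard, not to be touched: sheet-metal hood over both levers, top 216 mm (y) x 166 mm (x), 3 mm thick, upper face 182 mm above the bench, barred front and sides. The only way in is the window in its top, 180 mm (y) x 100 mm (x). Origin and axes those of the power pack; it spans x -160 to +6 mm, y -108 to +108 mm.
- window (a point): Centre of the guard's window, on the upper face of the top sheet (75 mm to the front, -x, of the guard's origin). The window reaches 50 mm from here along the guard's x and 90 mm along its y, each way.
- gauge_valve: Valve section with the gauge: dark iron block 70 x 56 x 60 mm, on it a round gauge 63 mm across, white face up, 168 mm above the bench, just behind the guard. It stands 40 mm to the guard's +y or -y side of the middle, the plain valve on the other side: which is where changes. Origin: centre of its underside, 68 mm above the bench; axes parallel to the guard's.
- plain_valve: The other valve section, the same block with only a small plug on top and no gauge. Origin and axes likewise.
- gauge_lever (a joint): Hand lever of the valve with the gauge: hinge angle in rad, 0 = fully raised (leaning up 0.16 rad above level), 0.28 = pressed down on its stop (0.12 rad below level). It moves stiffly (about 4 N at the grip) and stays where it is left. It starts between 0 and 0.05.
- gauge_lever_grip (a point): Centre of that lever's grip: black, rounded, 24 mm thick, 40 mm long, at the front end of a 10 mm rod pointing to the guard's -x; pivot 95 mm behind it, 135 mm above the bench. Centre 150 mm above the bench raised, 124 mm at the stop; grip top 12 mm higher (20 to 46 mm below the guard's upper face). It lies under the window, midway in x, 40 mm off the middle in y.
- plain_lever (a joint): Hand lever of the plain valve, alike and alongside, 80 mm away; same meaning of the angle, starts between 0 and 0.05. It must be left as it is.
- plain_lever_grip (a point): Centre of the grip of the plain valve's lever; same shape and size.
- needle (a joint): Needle of the gauge: angle in rad it has fallen, 0 = 8/10 of the full scale, 3.77 = zero pressure. It follows the gauge lever in proportion, with a lag of about a second.
- socket: Loose deep socket, steel, 34 mm across, 80 mm high, standing on the tank lid. Origin at the centre of its underside. Not to be moved.
- coupler: Loose brass hose coupler, 32 mm across, 52 mm high, standing on the tray before the tank. Origin at the centre of its underside. Not to be moved.
- grease_cap: Loose steel hub cap, 44 mm across, 33 mm high, standing on the tray before the motor. Origin at the centre of its underside. Not to be moved.
- bearing: Loose wheel bearing, steel ring 82 mm across, 36 mm high, lying on the bench in front of the guard. Origin at the centre of its underside. Not to be moved.

How it is judged:
At the end, for the whole second after the job is handed in: The lever of the valve with the gauge rests on its stop (0.25 rad or more of 0.28: grip within 3 mm of its lowest) and the gauge's needle has dropped to the zero end (3.3 rad or more of 3.77); the other lever is still up (below 0.08 rad) (value of joint gauge_lever above 0.25 rad and value of joint needle above 3.3 rad and velocity of joint gauge_lever below 0.05 rad/s and value of joint plain_lever below 0.08 rad); the robot touches nothing.
It fails at once if the robot touches the guard (contact force between the arm and guard above 0.5 N).
It fails at once if the fingers touch the guard (contact force between the fingers and guard above 0.5 N).
It fails at once if the other lever is moved (grip by more than 5 mm) (distance of plain_lever_grip from where it was at the start of the episode above 0.005 m).
It fails at once if a loose part on or in front of the pack is lifted or shifted by more than 15 mm (distance of any of socket, coupler, grease_cap, bearing from where it was at the start of the episode above 0.015 m).
It also fails if it takes over 32 s, if anything falls off the work surface, if the arm or the gripper's body presses on something with over 40 N, if the wrist force passes 120 N, or if a joint passes its speed limit or range.

## Working session

There is one attempt and no reset: what is moved stays moved. The work goes in short steps, Python scripts to look and compute and a tool call to move; the robot and the scene stay as the last step left them, time stands still between calls to the robot, and variables do not carry over. Pictures are saved under pics/ and viewed, and the job is handed in when it is done.

Besides the shell and the picture viewer there is one more tool, called after "Emit:" in YAML: its name, and indented under it one key for each argument. drive_tool: Moves the arm, as the interface text tells. Its arguments: {"type":"object","properties":{"rows":{"type":"array","items":{"type":"object","properties":{"dp":{"type":"array","items":{"type":"number"}},"delta_rot":{"type":"array","items":{"type":"number"}},"gripper":{"type":"number"}}}},"squeeze":{"type":"number"}},"required":["rows"]}

```bash
ls; mkdir -p pics; python3 - <<'E'
from rig import manip
import cv2,numpy as np
s=manip.observe(); print({k:np.round(v,3) for k,v in s.items()})
for n in("scene","top"):
    im,d=manip.grab_frame(n); cv2.imwrite(f"pics/{n}0.png",im[:,:,::-1]); np.savez(f"pics/{n}0.npz",im=im,d=d)
    c=manip.calibration(n); print(n,c["fx"],c["fy"],c["cx"],c["cy"]); print(np.round(c["extrinsics"],3))
E
```

```text
pics
{'time_s': np.float64(0.0), 'qpos': array([-1.096,  0.322, -0.07 ,  1.452,  0.023,  1.371, -0.057]), 'joint_velocities': array([ 0.   , -0.001, -0.   ,  0.   ,  0.001, -0.001, -0.   ]), 'tau': array([-0.0000e+00, -4.9129e+01, -4.0400e-01, -3.1254e+01, -6.4000e-02,
        4.3000e-02,  0.0000e+00]), 'ee_pos': array([0.289, 0.582, 0.221]), 'tcp_rot': array([-0.   ,  0.228,  0.974, -0.001]), 'contact_force': array([0.194, 0.358, 0.299]), 'wrist_torque': array([ 0.012, -0.008, -0.048]), 'grip_width': np.float64(1.002)}
scene 450.3938428170198 450.3938428170198 251.1066851173743 189.08499012345223
[[ 0.994  0.093 -0.056  0.662]
 [ 0.109 -0.888  0.447 -0.369]
 [-0.008 -0.45  -0.893  0.888]
 [ 0.     0.     0.     1.   ]]
top 419.52124960455683 419.52124960455683 258.8596235955818 198.0051451686473
[[ 0.013 -0.999  0.031  0.571]
 [-1.    -0.013  0.003 -0.004]
 [-0.003 -0.031 -1.     0.971]
 [ 0.     0.     0.     1.   ]]
```

View pics/scene0.png

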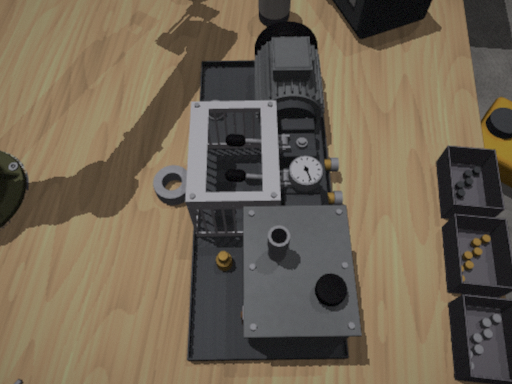

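View pics/top0.png

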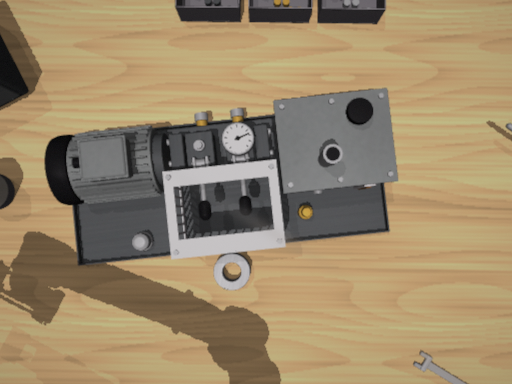

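Both views show the gauge (top view at about (238,139), scene view at (306,171)) on the tank side, -y, of the pack. Its grip is at about (245,205) in the top view and (235,175) in the scene view. Next I measure the guard frame and the grip.

```bash
cat > h.py <<'E'
import numpy as np,cv2
from rig import manip
def ray(n,uv,z):
    c=manip.calibration(n);E=np.array(c["extrinsics"])
    d=E[:3,:3]@np.array([(uv[0]-c["cx"])/c["fx"],(uv[1]-c["cy"])/c["fy"],1]);o=E[:3,3]
    return o+d*(z-o[2])/d[2]
def proj(n,P):
    c=manip.calibration(n);E=np.array(c["extrinsics"]);p=E[:3,:3].T@(np.array(P)-E[:3,3])
    return np.array([c["cx"]+c["fx"]*p[0]/p[2],c["cy"]+c["fy"]*p[1]/p[2]])
def world(n,d):
    c=manip.calibration(n);E=np.array(c["extrinsics"]);v,u=np.mgrid[:d.shape[0],:d.shape[1]]
    P=np.stack([(u-c["cx"])/c["fx"]*d,(v-c["cy"])/c["fy"]*d,d],-1);return P@E[:3,:3].T+E[:3,3]
E
python3 - <<'E'
from h import *
for n in("top","scene"):
    z=np.load(f"pics/{n}0.npz");im,d=z["im"],z["d"];W=world(n,d)
    hsv=cv2.cvtColor(im,cv2.COLOR_RGB2HSV)
    m=((abs(W[...,2]-.182)<.008)&(d>0)&(hsv[...,2]>125)&(hsv[...,1]<50)).astype(np.uint8)
    k,l,st,_=cv2.connectedComponentsWithStats(m); i=1+st[1:,4].argmax(); m=(l==i).astype(np.uint8)
    cs,hi=cv2.findContours(m,cv2.RETR_CCOMP,cv2.CHAIN_APPROX_NONE)
    cs=sorted(cs,key=cv2.contourArea)[::-1][:2]
    print(n,"z med",np.median(W[m>0][:,2]))
    for c in cs:
        P=np.array([ray(n,p,.182)[:2] for p in c[:,0]],np.float32)
        r=cv2.minAreaRect(P*1000); print(" rect",np.round(r[0],1),np.round(r[1],1),round(r[2],2))
    s=4
    x0,y0=(150,90) if n=="top" else (170,90)
    crop=cv2.resize(im[y0:y0+150,x0:x0+170,::-1],None,fx=s,fy=s,interpolation=cv2.INTER_CUBIC)
    cv2.imwrite(f"pics/{n}_crop.png",crop)
E
```

```text
top z med 0.1821584055540123
 rect [574.   66.1] [165.8 215.9] 7.01
 rect [575.4  65.8] [105.6 183.5] 6.94
scene z med 0.18148854078964805
 rect [575.   65.6] [165.2 214.9] 6.98
 rect [577.2  66.5] [104.7 185.6] 7.04
```

View pics/top_crop.png

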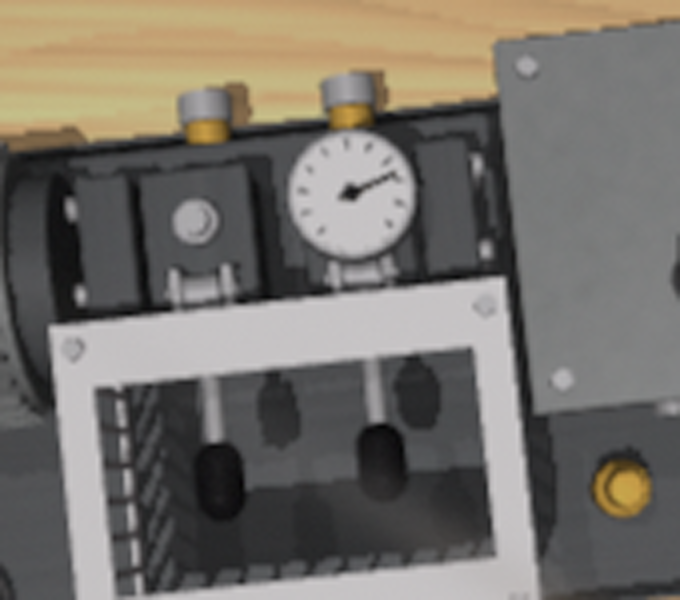

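```bash
python3 - <<'E'
from h import *
a=np.deg2rad(7);X=np.array([np.cos(a),np.sin(a)]);Y=np.array([-X[1],X[0]])
c=np.array([.5745,.0659]);w=c+.002*X
for s in(-1,1):
    g=w+.04*s*Y; P=np.r_[g,.15]
    print(s,"grip",P.round(4),[(n,proj(n,P).round(1)) for n in("top","scene")])
    G=c+.077*X+Y*.04*s
for n,uv in(("top",(238,139)),("scene",(306,171))):
    q=ray(n,uv,.168)[:2]-(c+.077*X); print(n,"gauge in guard frame",q@X,q@Y)
for n in("top","scene"):
    z=np.load(f"pics/{n}0.npz");im,d=z["im"],z["d"];W=world(n,d)
    R=W[...,:2]-w; x=R@X;y=R@Y
    for s in(-1,1):
        m=(abs(x)<.03)&(abs(y-.04*s)<.02)&(W[...,2]>.13)&(W[...,2]<.172)&(d>0)
        print(n,s,m.sum(),"x",x[m].min(),x[m].max(),"y",np.median(y[m]),"zmax",np.percentile(W[m][:,2],95))
E
```

```text
-1 grip [0.5814 0.0264 0.15  ] [('top', array([244.8, 205.7])), ('scene', array([234.5, 175. ]))]
1 grip [0.5716 0.1058 0.15  ] [('top', array([204.2, 210.1])), ('scene', array([234.7, 138.9]))]
top gauge in guard frame 0.053698975404152076 -0.04142295688550037
scene gauge in guard frame 0.056236063224673574 -0.0437961740022148
top -1 240 x -0.01850199698568739 0.029484288424543762 y -0.040150202367344456 zmax 0.16223482344575876
top 1 245 x -0.019566836976542403 0.029992402969397466 y 0.03903989642181865 zmax 0.1589768405233961
scene -1 258 x -0.017652666558330494 0.028902243916832018 y -0.044917944282393464 zmax 0.1615933783342048
scene 1 239 x -0.017065321951058036 0.029828848381444863 y 0.034455477700547146 zmax 0.1581732320036029
```

View pics/scene_crop.png

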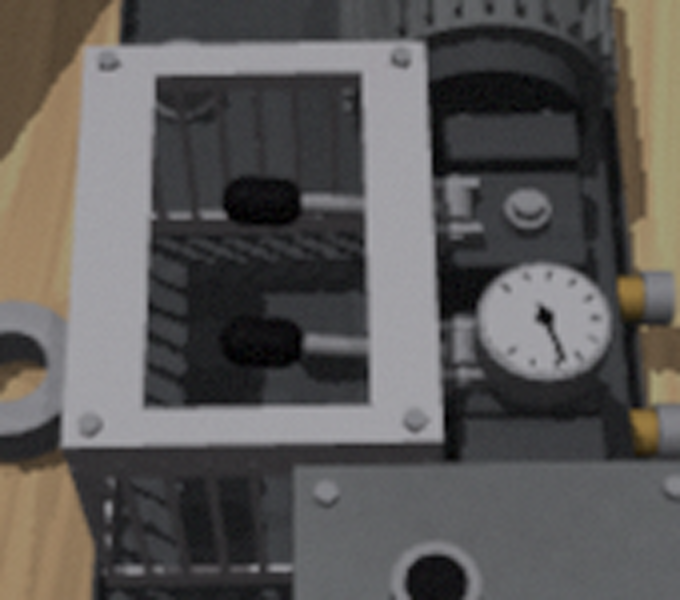

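Grip prediction and depth agree: top face at about 162 mm, y offset -40 mm. The gauge lever is the -y one. I now work out the travel move and check the socket position and the terminal box.

```bash
cat >> h.py <<'E'
from scipy.spatial.transform import Rotation as Rn
a=np.deg2rad(7);X=np.array([np.cos(a),np.sin(a)]);Y=np.array([-X[1],X[0]])
w=np.array([.5745,.0659])+.002*X; G=w-.04*Y
def plan(z):
    s=manip.observe();q=s["tcp_rot"];R=Rn.from_quat([q[1],q[2],q[3],q[0]]).as_matrix()
    T=np.column_stack([np.cross(np.r_[X,0],[0,0,-1]),np.r_[X,0],[0,0,-1]])
    print("t",s["time_s"],"tcp",np.round(s["ee_pos"],4),"F",np.round(s["contact_force"],2),"grip",s["grip_width"])
    rel=np.array(s["ee_pos"])[:2]-w; print("tcp in window frame mm",(rel@X*1e3).round(1),(rel@Y*1e3).round(1))
    print("dp",(R.T@(np.r_[G,z]-s["ee_pos"])*1e3).round(1),"rot",np.rad2deg(Rn.from_matrix(R.T@T).as_rotvec()).round(2))
E
python3 - <<'E'
from h import *
plan(.33)
q=ray("top",(332,153),.256)[:2]-w; print("socket",q@X,q@Y)
z=np.load("pics/top0.npz");W=world("top",z["d"]);m=(W[...,2]>.195)&(z["d"]>0);R=W[...,:2]-w
x=(R@X)[m];y=(R@Y)[m]
for s in (-1,1):
    k=(np.sign(y)==s)
    print(s,k.sum(),x[k].min(),x[k].max(),y[k].min(),y[k].max(),W[m][k][:,2].max())
E
```

```text
t 0.1 tcp [0.2889 0.5817 0.2216] F [ 0.01 -0.2   0.02] grip 1.0003877298886257
tcp in window frame mm -222.6 546.8
dp [-508.9 -367.5 -107.7] rot [-9.00e-02  5.00e-02  5.66e+01]
socket 0.07164868250700022 -0.2016308895941345
-1 965 0.05346775259072419 0.17310891075466128 -0.2922621690676879 -0.1844739641629122 0.26019257710332633
1 2059 0.07476786055829977 0.1537685235247524 0.16504473971131473 0.2548999042901472 0.2097468535646373
```

Emit:
drive_tool:
  rows:
    - {"dp":[0,0,-55],"delta_rot":[0,0,0],"gripper":0}
    - {"dp":[0,0,-108],"delta_rot":[0,0,0],"gripper":0}
    - {"dp":[-46,-33,-108],"delta_rot":[0,0,6],"gripper":0}
    - {"dp":[-92,-67,-108],"delta_rot":[0,0,12],"gripper":0}
    - {"dp":[-139,-100,-108],"delta_rot":[0,0,18],"gripper":0}
    - {"dp":[-185,-134,-108],"delta_rot":[0,0,24],"gripper":0}
    - {"dp":[-231,-167,-108],"delta_rot":[0,0,30],"gripper":0}
    - {"dp":[-278,-200,-108],"delta_rot":[0,0,36],"gripper":0}
    - {"dp":[-324,-234,-108],"delta_rot":[0,0,42],"gripper":0}
    - {"dp":[-370,-267,-108],"delta_rot":[0,0,48],"gripper":0}
    - {"dp":[-416,-301,-108],"delta_rot":[0,0,54],"gripper":0}
    - {"dp":[-463,-334,-108],"delta_rot":[0,0,56.6],"gripper":0}

```text
time_s: 1.6
ee_pos: [0.5556, 0.0755, 0.3304]
tcp_rot: [-0.0, 0.663, 0.748, 0.0]
contact_force: [1.3, 0.1, -0.5]
grip_width: 0.003
```

```bash
python3 -c "
from h import *
plan(.30)"
```

```text
t 1.6 tcp [0.5556 0.0755 0.3304] F [ 1.3   0.09 -0.46] grip 0.003039153771282341
tcp in window frame mm -19.6 11.8
dp [-51.8  19.7  30.4] rot [-0.   -0.02 -0.1 ]
```

Emit:
drive_tool:
  rows:
    - {"dp":[-25,10,0],"delta_rot":[0,0,0],"gripper":0}
    - {"dp":[-50,19,10],"delta_rot":[0,0,0],"gripper":0}
    - {"dp":[-51,19,30],"delta_rot":[0,0,0],"gripper":0}
    - {"dp":[-51,19,50],"delta_rot":[0,0,0],"gripper":0}
    - {"dp":[-51,19,50],"delta_rot":[0,0,0],"gripper":0}
    - {"dp":[-51,19,50],"delta_rot":[0,0,0],"gripper":0}

```text
time_s: 2.35
ee_pos: [0.5805, 0.029, 0.2812]
tcp_rot: [0.0, 0.663, 0.749, 0.0]
contact_force: [0.7, 0.7, -0.0]
grip_width: 0.011
```

```bash
python3 - <<'E'
from h import *
plan(.23)
for n in("scene","top"):
    im,d=manip.grab_frame(n); cv2.imwrite(f"pics/{n}1.png",im[:,:,::-1])
E
```

```text
t 2.35 tcp [0.5805 0.029  0.2812] F [ 0.71  0.67 -0.  ] grip 0.010927768199034514
tcp in window frame mm -0.5 -37.4
dp [-2.6  0.5 51.2] rot [ 0.04 -0.    0.01]
```

View pics/scene1.png

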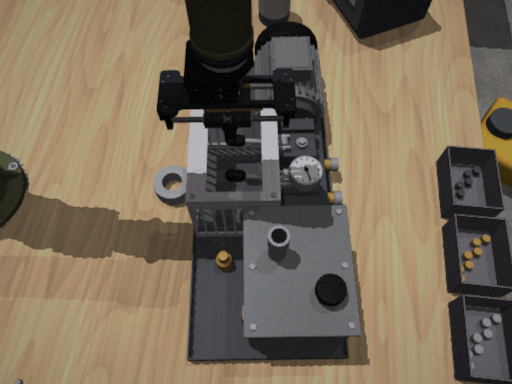

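View pics/top1.png

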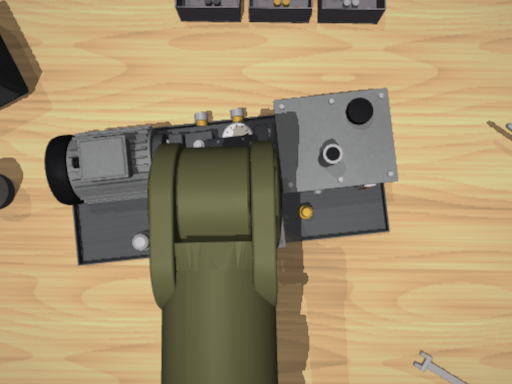

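The scene view shows the shut fingers hanging at about (235,140), above the gauge grip, with the body's long side across the pack (160-295, 75-125). I check how low the body hangs.

```bash
python3 - <<'E'
from h import *
im,d=manip.grab_frame("scene");W=world("scene",d);R=W[...,:2]-w;x=R@X;y=R@Y;z=W[...,2]
m=(z>.215)&(d>0)&(abs(y+.037)<.12)&(abs(x)<.14)
for lo in np.arange(-.12,.12,.02):
    k=m&(x>=lo)&(x<lo+.02)
    if k.sum(): print(round(lo,2),k.sum(),"zmin rel tcp",round(np.percentile(z[k],1)-.2812,3),"y",y[k].min().round(3),y[k].max().round(3))
E
```

```text
-0.1 599 zmin rel tcp 0.074 y -0.077 0.001
-0.08 712 zmin rel tcp 0.078 y -0.077 -0.0
-0.06 744 zmin rel tcp 0.083 y -0.076 -0.002
-0.04 1679 zmin rel tcp 0.079 y -0.077 -0.035
-0.02 2206 zmin rel tcp 0.011 y -0.077 -0.028
0.0 2264 zmin rel tcp 0.012 y -0.078 -0.02
0.02 1651 zmin rel tcp 0.08 y -0.077 -0.007
0.04 424 zmin rel tcp 0.083 y -0.072 -0.008
0.06 685 zmin rel tcp 0.08 y -0.076 -0.002
0.08 543 zmin rel tcp 0.075 y -0.077 -0.001
```

Body bottom is at least 70 mm above the TCP, which leaves about 24 mm over the guard at the stop. Now I go down through the window.

Emit:
drive_tool:
  rows:
    - {"dp":[-2,0,20],"delta_rot":[0,0,0],"gripper":0}
    - {"dp":[-2,0,40],"delta_rot":[0,0,0],"gripper":0}
    - {"dp":[-2,0,60],"delta_rot":[0,0,0],"gripper":0}
    - {"dp":[-2,0,80],"delta_rot":[0,0,0],"gripper":0}
    - {"dp":[-2,0,95],"delta_rot":[0,0,0],"gripper":0}
    - {"dp":[-2,0,105],"delta_rot":[0,0,0],"gripper":0}
    - {"dp":[-2,0,110],"delta_rot":[0,0,0],"gripper":0}
    - {"dp":[-2,0,110],"delta_rot":[0,0,0],"gripper":0}

```text
time_s: 3.5
ee_pos: [0.5807, 0.0269, 0.1707]
tcp_rot: [0.0, 0.663, 0.749, 0.0]
contact_force: [0.1, 0.3, 0.2]
grip_width: 0.004
```

```bash
python3 -c "
from h import *
plan(.136)"
```

```text
t 3.5 tcp [0.5807 0.0269 0.1707] F [0.11 0.3  0.2 ] grip 0.0036159079700875986
tcp in window frame mm -0.6 -39.5
dp [-0.5  0.6 34.7] rot [ 0.01  0.   -0.  ]
```

Centred to within 1 mm. I press in small steps.

Emit:
drive_tool:
  rows:
    - {"dp":[0,0,4],"delta_rot":[0,0,0],"gripper":0}
    - {"dp":[0,0,8],"delta_rot":[0,0,0],"gripper":0}
    - {"dp":[0,0,12],"delta_rot":[0,0,0],"gripper":0}
    - {"dp":[0,0,16],"delta_rot":[0,0,0],"gripper":0}
    - {"dp":[0,0,20],"delta_rot":[0,0,0],"gripper":0}
    - {"dp":[0,0,24],"delta_rot":[0,0,0],"gripper":0}
    - {"dp":[0,0,27],"delta_rot":[0,0,0],"gripper":0}
    - {"dp":[0,0,29],"delta_rot":[0,0,0],"gripper":0}
    - {"dp":[0,0,29],"delta_rot":[0,0,0],"gripper":0}

```text
time_s: 4.62
ee_pos: [0.5809, 0.0269, 0.1413]
tcp_rot: [0.0, 0.663, 0.749, 0.0]
contact_force: [-0.4, 0.5, 0.7]
grip_width: 0.006
```

Emit:
drive_tool:
  rows:
    - {"dp":[0,0,1],"delta_rot":[0,0,0],"gripper":0}
    - {"dp":[0,0,2],"delta_rot":[0,0,0],"gripper":0}
    - {"dp":[0,0,3],"delta_rot":[0,0,0],"gripper":0}

```text
time_s: 5.0
ee_pos: [0.581, 0.0269, 0.1388]
tcp_rot: [0.0, 0.663, 0.749, 0.0]
contact_force: [-0.4, 0.6, 2.8]
grip_width: 0.006
```

```bash
python3 - <<'E'
from h import *
plan(.136)
im,d=manip.grab_frame("scene"); cv2.imwrite("pics/scene2.png",cv2.resize(im[80:230,150:350,::-1],None,fx=4,fy=4,interpolation=cv2.INTER_CUBIC))
E
```

```text
t 5.0 tcp [0.581  0.0269 0.1388] F [-0.45  0.57  2.79] grip 0.0059731068477083486
tcp in window frame mm -0.3 -39.5
dp [-0.5  0.3  2.8] rot [ 0.07 -0.   -0.  ]
```

View pics/scene2.png

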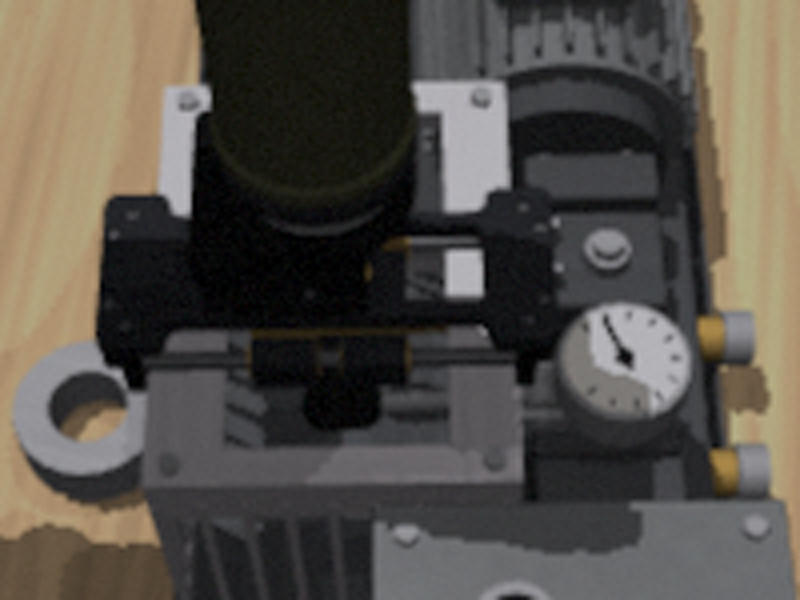

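The needle in the crop (about (625,355)) has swung most of the way, so the right lever is moving and the body is clear of the guard. I keep pressing until the force rises at the stop.

Emit:
drive_tool:
  rows:
    - {"dp":[0,0,1],"delta_rot":[0,0,0],"gripper":0}
    - {"dp":[0,0,2],"delta_rot":[0,0,0],"gripper":0}
    - {"dp":[0,0,2],"delta_rot":[0,0,0],"gripper":0}

```text
time_s: 5.42
ee_pos: [0.5809, 0.0269, 0.1366]
tcp_rot: [0.0, 0.663, 0.749, 0.0]
contact_force: [0.2, 0.6, 1.6]
grip_width: 0.004
```

Emit:
drive_tool:
  rows:
    - {"dp":[0,0,1],"delta_rot":[0,0,0],"gripper":0}
    - {"dp":[0,0,2],"delta_rot":[0,0,0],"gripper":0}
    - {"dp":[0,0,2],"delta_rot":[0,0,0],"gripper":0}

```text
time_s: 5.8
ee_pos: [0.581, 0.027, 0.1358]
tcp_rot: [0.0, 0.663, 0.749, 0.001]
contact_force: [-1.2, -0.1, 8.7]
grip_width: 0.008
```

Emit:
drive_tool:
  rows:
    - {"dp":[0,0,1],"delta_rot":[0,0,0],"gripper":0}
    - {"dp":[0,0,2],"delta_rot":[0,0,0],"gripper":0}
    - {"dp":[0,0,2],"delta_rot":[0,0,0],"gripper":0}

```text
time_s: 6.18
ee_pos: [0.5811, 0.0269, 0.1354]
tcp_rot: [0.0, 0.663, 0.749, 0.001]
contact_force: [-5.5, -0.1, 17.5]
grip_width: 0.003
```

Force is 17.5 N with no further travel, so the lever is on its stop. I come straight back up.

Emit:
drive_tool:
  rows:
    - {"dp":[0,0,-4],"delta_rot":[0,0,0],"gripper":0}
    - {"dp":[0,0,-10],"delta_rot":[0,0,0],"gripper":0}
    - {"dp":[0,0,-25],"delta_rot":[0,0,0],"gripper":0}
    - {"dp":[0,0,-45],"delta_rot":[0,0,0],"gripper":0}
    - {"dp":[0,0,-70],"delta_rot":[0,0,0],"gripper":0}
    - {"dp":[0,0,-100],"delta_rot":[0,0,0],"gripper":0}
    - {"dp":[0,0,-140],"delta_rot":[0,0,0],"gripper":0}
    - {"dp":[0,0,-180],"delta_rot":[0,0,0],"gripper":0}
    - {"dp":[0,0,-200],"delta_rot":[0,0,0],"gripper":0}
    - {"dp":[0,0,-200],"delta_rot":[0,0,0],"gripper":0}

```text
time_s: 7.42
ee_pos: [0.5814, 0.0268, 0.3347]
tcp_rot: [0.001, 0.663, 0.749, 0.001]
contact_force: [-0.9, 1.1, -0.3]
grip_width: 0.006
```

Emit:
drive_tool:
  rows:
    - {"dp":[50,0,0],"delta_rot":[0,0,0],"gripper":0}
    - {"dp":[100,0,0],"delta_rot":[0,0,0],"gripper":0}
    - {"dp":[150,-10,0],"delta_rot":[0,0,0],"gripper":0}
    - {"dp":[200,-30,0],"delta_rot":[0,0,0],"gripper":0}
    - {"dp":[240,-50,0],"delta_rot":[0,0,0],"gripper":0}
    - {"dp":[260,-60,0],"delta_rot":[0,0,0],"gripper":0}
    - {"dp":[260,-60,0],"delta_rot":[0,0,0],"gripper":0}
    - {"dp":[260,-60,0],"delta_rot":[0,0,0],"gripper":0}

```text
time_s: 8.43
ee_pos: [0.49, 0.2759, 0.3319]
tcp_rot: [0.0, 0.663, 0.748, -0.001]
contact_force: [0.5, -0.6, 0.1]
grip_width: 0.001
```

```bash
python3 - <<'E'
from h import *
plan(.3)
for n,(x0,y0) in (("scene",(170,90)),("top",(150,90))):
    im,d=manip.grab_frame(n); cv2.imwrite(f"pics/{n}3.png",cv2.resize(im[y0:y0+150,x0:x0+170,::-1],None,fx=4,fy=4,interpolation=cv2.INTER_CUBIC))
    W=world(n,d);R=W[...,:2]-w;x=R@X;y=R@Y
    for s in(-1,1):
        m=(abs(x)<.022)&(abs(y-.04*s)<.02)&(W[...,2]>.105)&(W[...,2]<.172)&(d>0)
        print(n,s,m.sum(),"zmax",np.percentile(W[m][:,2],[50,95]))
E
```

```text
t 8.425 tcp [0.49   0.2759 0.3319] F [ 0.46 -0.57  0.11] grip 0.0014036460790487757
tcp in window frame mm -60.2 218.8
dp [-258.6   60.8   32.3] rot [-0.02  0.08 -0.11]
scene -1 225 zmax [0.13132593 0.13598175]
scene 1 219 zmax [0.15358127 0.15841582]
top -1 210 zmax [0.13288007 0.13667603]
top 1 226 zmax [0.15498885 0.15913885]
```

View pics/scene3.png

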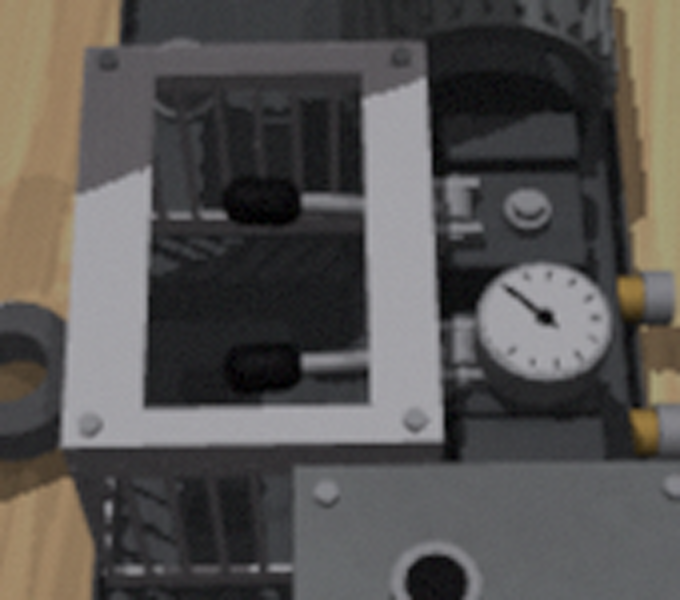

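View pics/top3.png

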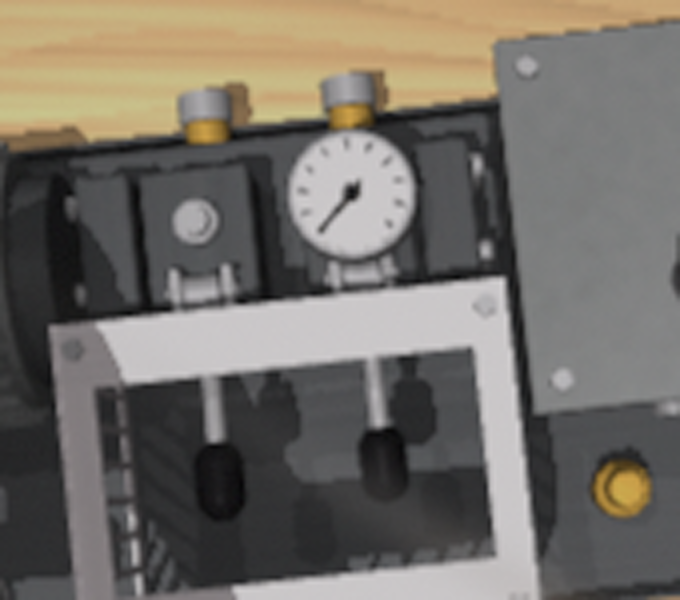

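The grip top is at 136 mm in both views, which is the stop height. The needle, in the top crop from (350,190) to (322,230), has swung about 210° to the zero end. The plain lever still reads 158–159 mm, as at the start.

```bash
python3 -c "
from h import *
print(manip.sign_off())"
```

```text
the job is handed in; nothing more can be done
None
```

I pressed the gauge valve's lever down to its stop through the guard window, and the gauge needle is at zero. I came straight back out and handed the job in at about 8.5 s of the 32 s.

- **Press:** The gauge lever is the one on the tank side (-y). I reached in with shut fingers, within about 1 mm of the grip's centre. At the stop the force rose to 17.5 N with no further travel, at a TCP height of 135 mm.
- **Gauge lever:** After the press, its grip top measured 136–137 mm in both cameras, down from 162 mm; the stop height is 136 mm.
- **Needle:** It has turned about 210° (3.7 rad) to the zero end of the scale.
- **Plain lever:** Its grip top reads 158–159 mm, the same as before.
- **Guard and loose parts:** I saw no sign of touching the guard. The free-air force stayed within about 1.5 N, which is sensor noise, so a very light touch could not be ruled out from it alone. The socket, bearing and coupler look unmoved where the last pictures show them. I did not check the grease cap again, but the path passed well above it.
- **Disagreements:** None of the checks failed. The two cameras differed by about 1–5 mm: up to 2 mm on the guard and window centre, and about 5 mm sideways on the grips. That was well inside the clearances.

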